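# Scoop a sample of bearing balls and hold it level over the inspection stage

## Task

Take the hand scoop by its grip bar, scoop at least three of the steel bearing balls out of the bin with it, and carry them over to the round inspection stage without touching the balls with the fingers, spilling any or disturbing the other things. Finish holding the loaded scoop still and level in the air, its pan over the middle of the stage and its underside about 10 cm above the stage's top: do not put it down or let go at the end.

Things in the scene. Friction and masses are not known exactly. Their poses are not given: they have to be found in the camera images.
- scoop: rigid aluminium hand scoop with a black grip bar, 0.13 to 0.2 kg, standing level on its flat underside (z = 0) at the start. Origin on the underside. Axes: x forward to its open front, y left, z up. Pan outside: x -36 to +42 mm, 74 mm wide (y); side walls 2 mm thick, 22 mm high (x -36 to +28 mm), then a 4 mm rim to the front; back wall 3 mm thick, 30 mm high; floor 1.5 mm thick
- scoop_grip (a point): centre of the scoop's grip bar (x -55, y 0, z +85 mm in the scoop's frame). The bar is level, 90 mm long (along the scoop's x), 14 mm wide (y: pinch it across this), 24 mm tall; a post as wide as the bar joins it from the pan's back wall below, 21 mm ahead of the bar's centre
- scoop_pan (a point): point in the middle of the scoop's pan, 10 mm above its underside (x +3, y 0, z +10 mm in the scoop's frame)
- scoop_lip (a point): middle of the thin front edge of the scoop's lip (x +47.5, y 0, z 0 mm in the scoop's frame). The lip, as wide as the pan, is a low wedge that rises backward at 20 degrees to a crest 3.7 mm above the underside at x = 42 mm, then steps down to the pan's floor; the crest keeps balls from rolling out while the scoop is level
- bin: grey plastic open box, fixed; origin under its centre, x along it to its far end, y left. Outside 188 x 92 mm, walls upright, 50 mm high, 4 mm thick. Inner floor flat, 10 mm above the table, 84 mm wide, x -90 to +90 mm. The balls lie loose in the far part of the floor (x over +30 mm); the near part is empty at the start
- bin_floor (a point): point on the bin's inner floor above the bin's origin (z 10 mm)
- bin_end (a point): middle of the line where the bin's floor meets its upright far end wall (x +90, y 0, z 10 mm in the bin's frame); balls pushed against this wall ride up over the lip of a scoop that slides on along the floor
- stage: round inspection stage, fixed to the table: grey base, steel ring 160 mm across, glass in the middle; top 40 mm above the table; origin under its centre. The scoop and the stage stand one to the left and one to the right of the bin; which is which varies
- stage_top (a point): centre of the stage's top face (40 mm above the table)
- ball0_center (a point): centre of one of the five steel bearing balls in the bin, all alike: 16 mm across, 17 g, polished, lightly oiled and slippery, free to roll
- ball1_center (a point): centre of one of the five steel bearing balls in the bin, all alike: 16 mm across, 17 g, polished, lightly oiled and slippery, free to roll
- ball2_center (a point): centre of one of the five steel bearing balls in the bin, all alike: 16 mm across, 17 g, polished, lightly oiled and slippery, free to roll
- ball3_center (a point): centre of one of the five steel bearing balls in the bin, all alike: 16 mm across, 17 g, polished, lightly oiled and slippery, free to roll
- ball4_center (a point): centre of one of the five steel bearing balls in the bin, all alike: 16 mm across, 17 g, polished, lightly oiled and slippery, free to roll
- vblock: bystander, loose, to be left alone: dark steel V-block, 50 x 70 x 40 mm; origin under its centre
- ring_gauge: bystander, loose, to be left alone: steel ring gauge, 60 mm across, 18 mm high; origin under its centre
- loupe: bystander, loose, to be left alone: black eye loupe standing upright, 42 mm across, 46 mm high; origin under its centre
- plug_gauge: bystander, loose, to be left alone: double-ended steel plug gauge lying down, 100 mm long, 22 mm high; origin under its centre
- spray_bottle: bystander, loose, to be left alone: white bottle with black cap, 48 mm across, 110 mm high; origin under its centre
- gauge_set: bystander, loose, to be left alone: wooden block with four steel gauge blocks standing in it, 70 x 50 x 32 mm; origin under its centre
Things that resemble listed ones, but are neither listed nor needed, are in the scene too. What is shaped like the scoop but blue is not meant.

How it is judged:
On the way, in this order (a step that is already met when the one before it is completed fails the run):
1. the held scoop's pan is down inside the bin (horizontal distance between scoop_pan and bin_floor below 0.08 m and z of scoop_pan in the frame of bin below 0.035 m and contact force between the fingers and scoop above 1 N), for 0.2 s.
2. the held scoop, with at least three balls in its pan, is clear above the bin (height (world z) of scoop_pan above 0.085 m and contact force between the fingers and scoop above 1 N and (distance between each of ball0_center, ball1_center, ball2_center and scoop_pan below 0.055 m or distance between each of ball0_center, ball1_center, ball3_center and scoop_pan below 0.055 m or distance between each of ball0_center, ball1_center, ball4_center and scoop_pan below 0.055 m or distance between each of ball0_center, ball2_center, ball3_center and scoop_pan below 0.055 m or distance between each of ball0_center, ball2_center, ball4_center and scoop_pan below 0.055 m or distance between each of ball0_center, ball3_center, ball4_center and scoop_pan below 0.055 m or distance between each of ball1_center, ball2_center, ball3_center and scoop_pan below 0.055 m or distance between each of ball1_center, ball2_center, ball4_center and scoop_pan below 0.055 m or distance between each of ball1_center, ball3_center, ball4_center and scoop_pan below 0.055 m or distance between each of ball2_center, ball3_center, ball4_center and scoop_pan below 0.055 m)), for 0.2 s.
At the end, for the whole second after the job is handed in: Fingers hold the scoop; 3+ balls in its pan (within 55 mm of the pan point), the rest in the bin; scoop level within 0.14 rad, still (20 mm/s, 0.1 rad/s), not touching stage or bin; pan point within 40 mm horizontally of the stage centre; scoop origin 60 to 140 mm above the stage top (contact force between the fingers and scoop above 1 N and (distance between each of ball0_center, ball1_center, ball2_center and scoop_pan below 0.055 m or distance between each of ball0_center, ball1_center, ball3_center and scoop_pan below 0.055 m or distance between each of ball0_center, ball1_center, ball4_center and scoop_pan below 0.055 m or distance between each of ball0_center, ball2_center, ball3_center and scoop_pan below 0.055 m or distance between each of ball0_center, ball2_center, ball4_center and scoop_pan below 0.055 m or distance between each of ball0_center, ball3_center, ball4_center and scoop_pan below 0.055 m or distance between each of ball1_center, ball2_center, ball3_center and scoop_pan below 0.055 m or distance between each of ball1_center, ball2_center, ball4_center and scoop_pan below 0.055 m or distance between each of ball1_center, ball3_center, ball4_center and scoop_pan below 0.055 m or distance between each of ball2_center, ball3_center, ball4_center and scoop_pan below 0.055 m) and angle between scoop's own z axis and vertical below 0.14 rad and horizontal distance between scoop_pan and stage_top below 0.04 m and z of scoop in the frame of stage_top between 0.06 and 0.14 m and linear speed of scoop below 0.02 m/s and angular speed of scoop below 0.1 rad/s and contact force between scoop and stage below 0.1 N and contact force between scoop and bin below 0.1 N and (distance between ball0_center and scoop_pan below 0.055 m or (horizontal distance between ball0_center and bin_floor below 0.125 m and height (world z) of ball0_center below 0.06 m)) and (distance between ball1_center and scoop_pan below 0.055 m or (horizontal distance between ball1_center and bin_floor below 0.125 m and height (world z) of ball1_center below 0.06 m)) and (distance between ball2_center and scoop_pan below 0.055 m or (horizontal distance between ball2_center and bin_floor below 0.125 m and height (world z) of ball2_center below 0.06 m)) and (distance between ball3_center and scoop_pan below 0.055 m or (horizontal distance between ball3_center and bin_floor below 0.125 m and height (world z) of ball3_center below 0.06 m)) and (distance between ball4_center and scoop_pan below 0.055 m or (horizontal distance between ball4_center and bin_floor below 0.125 m and height (world z) of ball4_center below 0.06 m))); the arm keeps its last pose, push and grip.
It fails at once if a ball is spilled onto the table (height (world z) of any of ball0_center, ball1_center, ball2_center, ball3_center, ball4_center below 0.013 m).
It fails at once if the fingers touch a ball (contact force between the fingers and ball0 above 0.5 N or contact force between the fingers and ball1 above 0.5 N or contact force between the fingers and ball2 above 0.5 N or contact force between the fingers and ball3 above 0.5 N or contact force between the fingers and ball4 above 0.5 N).
It fails at once if a bystander is shifted by more than 30 mm (distance of any of vblock, ring_gauge, loupe, plug_gauge, spray_bottle, gauge_set from where it was at the start of the episode above 0.03 m).
It also fails if it takes over 66 s, if anything falls off the work surface, if the arm or the gripper's body presses on something with over 40 N, if the wrist force passes 120 N, or if a joint passes its speed limit or range.

## Robot

A 7-joint arm with a two-finger parallel gripper is mounted at the origin on the work surface. World frame = base frame: x ahead of the robot, y to its left, z up, the work surface at z = 0. Lengths are in m, angles in rad, forces in N, time in s.
With the tool pointing down it reaches from about 0.4 to 0.85 m from the base axis. Payload 4.4 kg.
Tool frame: the origin (TCP) lies on the centre line of the jaws, within the pads' length; the fingertips stand 25 mm ahead of it and the grasp point (between the pads) lies 6 mm ahead of it (env.tcp_to_tips is the distance from the TCP to the fingertips, in m); z points along the fingers, y is the line along which they close (so a half turn about z gives the same grasp; the last joint's range is limited). The gripper opens to 94 mm and grips with 3 to 60 N. Pads are 16 mm wide; open, the fingers measure 119 mm over their backs; the gripper's body (75 mm by 177 mm) begins 78 mm behind the grasp point.
Start: joints at [1.234, 0.628, 0.038, 1.517, -0.027, 0.996, -0.02], TCP at [0.174, -0.626, 0.23] pointing down, gripper open.
Joint ranges: [-3.06, 3.06], [-0.37, 2.12], [-1.25, 1.32], [0.18, 2.47], [-1.1, 4.24], [0.23, 1.98], [-2.94, 2.94]. Speed limits (rad/s): [2.57, 2.57, 3.14, 3.14, 3.14, 3.14, 3.14].

## Interface

Orientations are given as a 3x3 rotation matrix whose columns are the frame's x, y, z axes.
In Python, from station import env, viewer, job_done gives the robot as it stands. The module is installed in compiled form; this text tells all that it offers.
- The arm moves only by the tool servo_tool, never from a script. Its argument "increments" is a list of rows, each an object with "claw": the closure, from -1 (fully open) to 1 (shut); "travel": the shift along the world's x, y, z in cm, a list of three; "turn": the turn about the world's z in rad. A call has 1 to 12 rows; each row is the pose to reach, as a shift and turn from the pose commanded when the call began; what a row does not reach only later rows make up. A row lasts 1/8 s, in which the tool goes at most 62.5 mm and 10.7 degrees, less where a joint would pass 70% of its speed; a pose out of reach is approached as far as the arm can. A call with a gripper value outside its range is refused whole. The fingers move at their own pace and stop on an object; the grip force is fixed at half the most. Time passes only in rows, so rows that repeat a pose let the fingers close. It gives the time, the measured TCP pose, the force, the opening and the grip force at its end, in the units of the state.
- env.get_obs(): the state, without advancing time (a new reading comes with each control period).
- viewer.get_image(name): name is "side" or "top" or "wrist"; returns a dict with "color" (480x640x3 uint8, blue, green, red), "mtx" (3x3 intrinsics, pixels), "rvec" (rotation vector, rad) and "tvec" (3), from world to camera coordinates, as OpenCV has them. Camera axes: x right, y down, z forward; pixel columns grow to the right and rows downward; lengths in m; the calibration is good to about 2 mm. The wrist camera is an equidistant fisheye: a pixel r from the principal point sees the ray r / f radians off the axis. A picture is of the moment at which its call begins. There is no depth.
- job_done(): hands the job in; it is judged then, once.
The state is a dict: "clock": time; "joints": joint angles; "dq": joint speeds; "joint_torque": joint torques, N m; "tcp_pos": TCP position; "orientation": TCP orientation; "force": force on the tool from outside, world axes, zero at the start; "ft_torque": the same for the moment, N m; "gripper_width": finger opening in m; "grip_force": force on a finger pad.
Only numpy, scipy, OpenCV 4.12 (cv2) and the standard library are available. Lean on these libraries where they do the work, as an engineer would, in place of code of your own. Each camera call takes 0.05 s, during which the arm holds its last target. There are 200 camera calls.

## Working session

There is one attempt and no reset: what is moved stays moved. The work goes in short steps, Python scripts to look and compute and a tool call to move; the robot and the scene stay as the last step left them, time stands still between calls to the robot, and variables do not carry over. Pictures are saved under pics/ and viewed, at most 10 in all, crops included, and the job is handed in when it is done.

Besides the shell and the picture viewer there is one more tool, called after ">>>" as name([rows], argument=value, ...), one row to a line, values as JSON. servo_tool: Moves the arm, as the interface text tells. Its arguments: {"type":"object","properties":{"increments":{"type":"array","items":{"type":"object","properties":{"claw":{"type":"number"},"travel":{"type":"array","items":{"type":"number"}},"turn":{"type":"number"}}}}},"required":["increments"]}

```bash
mkdir -p pics; cat > h.py <<'E'
import numpy as np,cv2,pickle
from station import env,viewer,job_done
def snap(name,fn):
    d=viewer.get_image(name); cv2.imwrite(f'pics/{fn}.png',d['color']); pickle.dump(d,open(f'pics/{fn}.pkl','wb')); return d
def load(fn): return pickle.load(open(f'pics/{fn}.pkl','rb'))
def ray(d,u,v,fish=False):
    K=d['mtx'];R=cv2.Rodrigues(np.array(d['rvec'],float))[0];t=np.array(d['tvec'],float).ravel()
    x=(u-K[0,2])/K[0,0];y=(v-K[1,2])/K[1,1]
    if fish:
        th=np.hypot(x,y);s=np.sin(th)/th if th>1e-9 else 1;r=np.array([x*s,y*s,np.cos(th)])
    else: r=np.array([x,y,1.])
    r=R.T@r; return -R.T@t, r/np.linalg.norm(r)
def atz(d,u,v,z,fish=False):
    c,r=ray(d,u,v,fish); return c+r*(z-c[2])/r[2]
def tri(*obs):
    A=np.zeros((3,3));b=np.zeros(3)
    for d,u,v,f in obs:
        c,r=ray(d,u,v,f);P=np.eye(3)-np.outer(r,r);A+=P;b+=P@c
    return np.linalg.solve(A,b)
def proj(d,X,fish=False):
    K=d['mtx'];R=cv2.Rodrigues(np.array(d['rvec'],float))[0];t=np.array(d['tvec'],float).ravel()
    p=R@np.array(X,float)+t
    if fish:
        n=np.hypot(p[0],p[1]);th=np.arctan2(n,p[2]);q=p[:2]/max(n,1e-9)*th
    else: q=p[:2]/p[2]
    return np.array([K[0,0]*q[0]+K[0,2],K[1,1]*q[1]+K[1,2]])
E
python3 - <<'E'
from h import *
for n in ['side','top','wrist']:
    d=snap(n,n+'0'); c,r=ray(d,320,240); print(n,c,r,d['mtx'][0,0])
o=env.get_obs(); print(o)
cv2.imwrite('pics/a.png',np.vstack([]) if 0 else cv2.resize(np.hstack([load('side0')['color'],load('top0')['color']]),(800,300)))
E
```

```text
side [ 0.29450316 -0.69265891  0.96190658] [ 0.22823503  0.62023732 -0.75047614] 555.7341298926241
top [0.40845166 0.05232307 1.48679108] [ 0.09518829 -0.011277   -0.99539541] 558.4690439525215
wrist [ 0.24692826 -0.60682432  0.38422847] [-0.2305551  -0.08278618 -0.96953122] 371.64829954431775
{'clock': 0.15, 'joints': array([ 1.2341687 ,  0.62912431,  0.03845889,  1.51809346, -0.02701818,
        0.9962669 , -0.02003545]), 'dq': array([-0.00071641, -0.00263135, -0.00134021, -0.00449616, -0.00051404,
       -0.00145164,  0.00163954]), 'joint_torque': array([ 1.57245235e-03, -5.50084269e+01,  1.14490896e+00, -1.86816466e+01,
       -5.20976738e-02,  2.08809884e-02,  7.87419094e-05]), 'tcp_pos': array([ 0.17380858, -0.62587547,  0.22978592]), 'orientation': array([[ 9.63563940e-01,  2.67477853e-01, -3.62907788e-04],
       [ 2.67478099e-01, -9.63563028e-01,  1.32544089e-03],
       [ 4.84155754e-06, -1.37421694e-03, -9.99999056e-01]]), 'force': array([ 0.30818521, -1.65875447, -0.09096749]), 'ft_torque': array([ 0.05471535, -0.01260625, -0.02292997]), 'grip_force': 0.0, 'gripper_width': 0.09394331387110598}
```

View pics/top0.png

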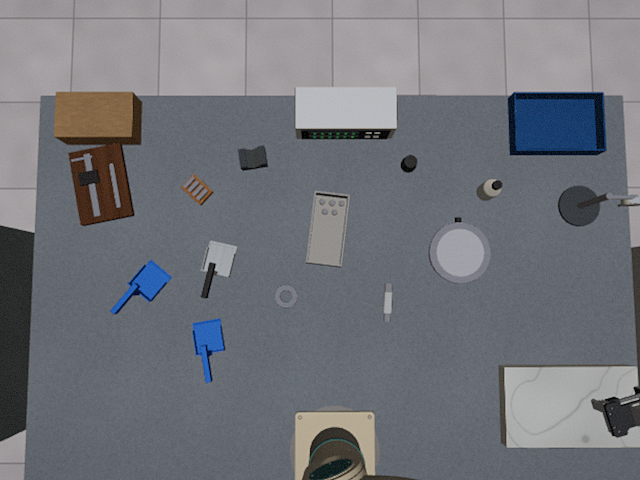

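View pics/side0.png

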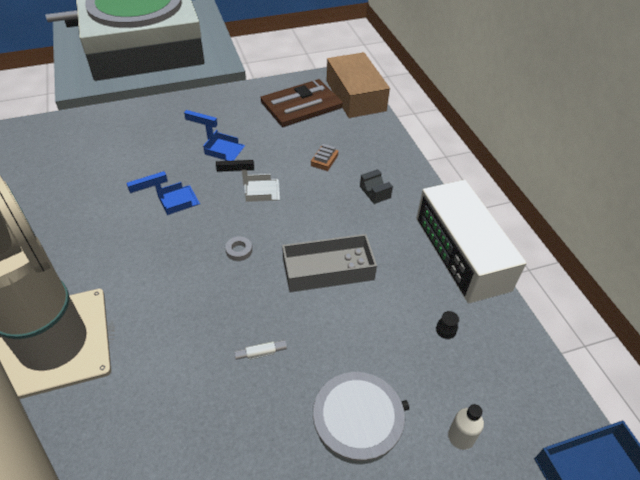

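The scene:
- **Candidates for the scoop:** aluminium with a black bar at top (212,265), blue at (140,288), blue at (208,350). The first fits because it is silver with a black grip bar.
- **Other things:** bin at top (327,228), stage at (460,252), ring gauge at (286,296), plug gauge at (388,302).

I'll confirm with an enlarged crop.

```bash
python3 - <<'E'
from h import *
t=load('top0')['color'];s=load('side0')['color']
def crop(im,x,y,w,h): return cv2.resize(im[y:y+h,x:x+w],(400,300),interpolation=cv2.INTER_CUBIC)
cv2.imwrite('pics/c1.png',np.vstack([np.hstack([crop(t,180,230,80,60+15-15),crop(s,205,145,80,60)]),np.hstack([crop(t,267,183,120,90),crop(s,270,220,120,90)])]))
E
```

```text
(no output)
```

View pics/c1.png

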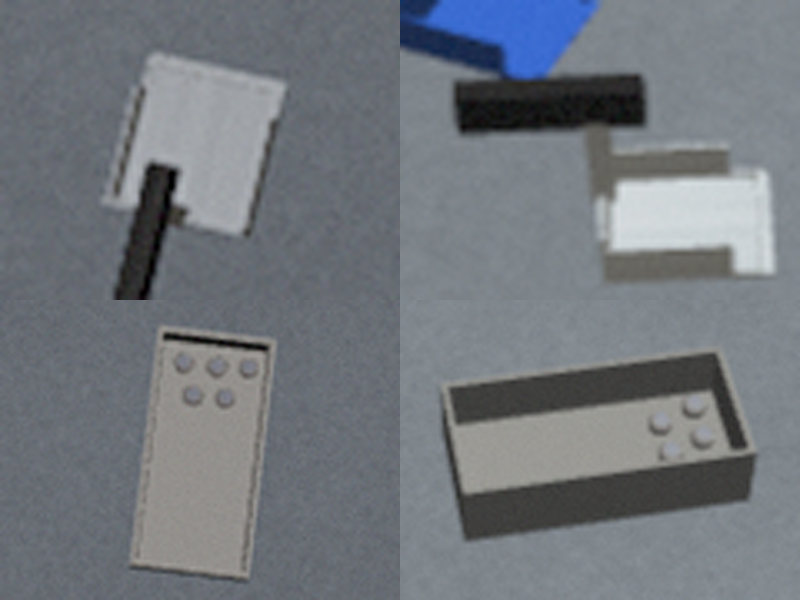

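Crop confirms it: the aluminium scoop with the black bar is at top (180–237, 240–298), and five balls sit in the far end of the bin.

```bash
cat > m1.py <<'E'
from h import *
T=load('top0');S=load('side0')
def mask(im,x,y,w,h,th):
    g=im[y:y+h,x:x+w].max(2); n,l,st,c=cv2.connectedComponentsWithStats((g<th).astype(np.uint8)); i=1+np.argmax(st[1:,4])
    ys,xs=np.where(l==i); r=cv2.minAreaRect(np.c_[xs,ys].astype(np.float32)); return c[i]+[x,y],st[i],cv2.boxPoints(r)+[x,y]
a=mask(T['color'],195,255,30,48,55);b=mask(S['color'],210,155,48,20,45)
print(a,b); G=tri((T,*a[0],0),(S,*b[0],0)); print('grip',G)
f=lambda x0,y0,s:lambda p:(x0+(p[0]+.5)/s-.5,y0+(p[1]+.5)/s-.5)
tc=f(267,183,10/3);sc=f(270,220,10/3)
tp=[tc(p) for p in [(160,26),(274,40),(248,278),(130,267)]]
sp=[sc(p) for p in [(42,85),(318,50),(357,152),(63,192)]]
# order top: farL farR nearR nearL ; side: nearL farL farR nearR
sp=[sp[1],sp[2],sp[3],sp[0]]
B=[tri((T,*x,0),(S,*y,0)) for x,y in zip(tp,sp)]; print('bin',np.round(B,4))
P=np.array([atz(T,*x,.05) for x in tp]);Q=np.array([atz(S,*x,.05) for x in sp]);print(np.round(P,4),np.round(Q,4))
for M in (P,Q): 
    c=M.mean(0);ax=(M[0]+M[1]-M[2]-M[3]);print('c',c,'yaw',np.arctan2(ax[1],ax[0]),np.linalg.norm(ax)/2)
t5=f(180,230,5);s5=f(205,145,5)
for p in [(150,53),(287,85)]: print('lip T',atz(T,*t5(p),0.001))
for p in [(247,235),(105,205)]: print('rear rim T',atz(T,*t5(p),0.022))
for p in [(370,168),(376,274)]: print('lip S',atz(S,*s5((p[0],p[1])),0.001))
for e in [(163,168)]: print('bar front T',atz(T,*t5(e),0.097))
print('bar rear',atz(T,207,297,.097))
E
python3 m1.py
python3 - <<'E'
from h import *
T=load('top0');S=load('side0')
print('stage',atz(T,460,251,.04),atz(S,359,415,.04))
E
```

```text
(array([207.98148148, 280.36574074]), array([  6,   8,  14,  35, 216], dtype=int32), array([[200.88235474, 296.47058487],
       [209.4117651 , 262.35294151],
       [215.52941322, 263.88235474],
       [207.00000286, 298.        ]])) (array([234.27430556, 165.86458333]), array([  6,   6,  38,  10, 288], dtype=int32), array([[216., 161.],
       [253., 161.],
       [253., 170.],
       [216., 170.]]))
grip [0.4415563  0.31756936 0.0822496 ]
bin [[ 0.6751  0.0499  0.0458]
 [ 0.6647 -0.0397  0.0476]
 [ 0.4778 -0.0178  0.051 ]
 [ 0.4883  0.073   0.0477]]
[[ 0.6756  0.0495  0.05  ]
 [ 0.6643 -0.0395  0.05  ]
 [ 0.4783 -0.0179  0.05  ]
 [ 0.4871  0.0732  0.05  ]] [[ 0.672   0.0466  0.05  ]
 [ 0.6637 -0.0414  0.05  ]
 [ 0.4774 -0.017   0.05  ]
 [ 0.489   0.071   0.05  ]]
c [0.57634413 0.0163187  0.05      ] yaw -0.1204548727971155 0.18859968246450123
c [0.57550206 0.01481935 0.05      ] yaw -0.13130337885416662 0.1862244280673245
lip T [0.55075743 0.33012834 0.001     ]
lip T [0.53342382 0.25691379 0.001     ]
rear rim T [0.45295983 0.27414026 0.022     ]
rear rim T [0.46887033 0.34856824 0.022     ]
lip S [0.55226296 0.33171579 0.001     ]
lip S [0.53433193 0.25671935 0.001     ]
bar front T [0.48408599 0.3048901  0.097     ]
bar rear [0.4004697  0.31655613 0.097     ]
stage [ 0.51710788 -0.32837538  0.04      ] [ 0.51163006 -0.33336994  0.04      ]
```

>>> servo_tool([
  {"claw": -1, "travel": [4, 3.5, 1], "turn": -0.04},
  {"claw": -1, "travel": [8, 7, 2], "turn": -0.08},
  {"claw": -1, "travel": [12, 10.5, 2], "turn": -0.12},
  {"claw": -1, "travel": [16, 14, 2], "turn": -0.17},
  {"claw": -1, "travel": [20, 17.5, 2], "turn": -0.21},
  {"claw": -1, "travel": [24, 21, 2], "turn": -0.25},
  {"claw": -1, "travel": [27, 25, 2], "turn": -0.29},
  {"claw": -1, "travel": [29, 30, 2], "turn": -0.33},
  {"claw": -1, "travel": [30, 35, 2], "turn": -0.37},
  {"claw": -1, "travel": [30, 40, 2], "turn": -0.42},
  {"claw": -1, "travel": [30, 45, 2], "turn": -0.46},
  {"claw": -1, "travel": [30, 49, 2], "turn": -0.5},
])

```text
clock: 1.65
tcp_pos: [0.4736, -0.134, 0.2503]
orientation: [[0.974, -0.227, -0.0], [-0.227, -0.974, 0.001], [-0.001, -0.0, -1.0]]
force: [0.5, -0.4, -1.0]
gripper_width: 0.0936
grip_force: 0.0
```

>>> servo_tool([
  {"claw": -1, "travel": [0, 5, 1]},
  {"claw": -1, "travel": [0, 10, 2]},
  {"claw": -1, "travel": [0, 15, 3]},
  {"claw": -1, "travel": [0, 15, 3]},
])

```text
schema error: expected keys claw, travel, turn
```

```bash
python3 -c "
from h import *
snap('wrist','w1');o=env.get_obs();print(o['tcp_pos'],o['joints'])"
```

```text
[ 0.47366908 -0.12805305  0.25014754] [ 0.11152505  0.38029412  0.13520065  1.92638363 -0.0730282   0.8419274
 -1.50885256]
```

>>> servo_tool([
  {"claw": -1, "travel": [0, 5, 0]},
  {"claw": -1, "travel": [-1, 10, 0]},
  {"claw": -1, "travel": [-1, 15, 0]},
  {"claw": -1, "travel": [-2, 20, 0]},
  {"claw": -1, "travel": [-2, 25, 0]},
  {"claw": -1, "travel": [-3.2, 30, -3]},
  {"claw": -1, "travel": [-3.2, 30, -5]},
  {"claw": -1, "travel": [-3.2, 30, -5]},
])

```text
schema error: expected keys claw, travel, turn
```

```bash
python3 -c "
from h import *
snap('wrist','w2');o=env.get_obs();print(o['tcp_pos'],o['joints'])
a=load('w1')['color'];b=load('w2')['color']
cv2.imwrite('pics/w12.png',cv2.resize(b,(640,480)))"
```

```text
[ 0.47392954 -0.13102637  0.25026723] [ 0.11457189  0.38116397  0.13725355  1.92463812 -0.07170197  0.84184641
 -1.50286533]
```

View pics/w12.png

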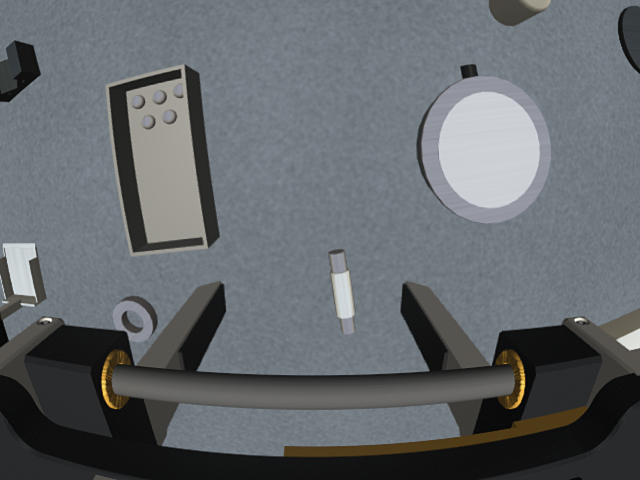

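View pics/w1.png

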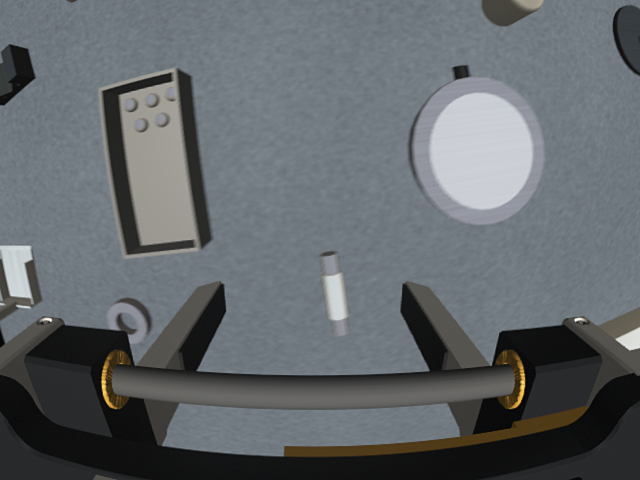

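The move calls were refused because "turn" was missing. The two wrist views show the bin at (160,160), the stage at (487,150) and the plug gauge at (342,292). I'll repeat the moves with all keys.

>>> servo_tool([
  {"claw": -1, "travel": [0, 5, 1], "turn": 0},
  {"claw": -1, "travel": [0, 10, 2], "turn": 0},
  {"claw": -1, "travel": [0, 15, 3], "turn": 0},
  {"claw": -1, "travel": [0, 15, 3], "turn": 0},
])

```text
clock: 2.25
tcp_pos: [0.4745, 0.0172, 0.281]
orientation: [[0.975, -0.221, 0.001], [-0.221, -0.975, 0.002], [0.001, -0.002, -1.0]]
force: [-0.1, -0.7, 0.7]
gripper_width: 0.0938
grip_force: 0.0
```

```bash
python3 -c "
from h import *
snap('wrist','w3');o=env.get_obs();print(o['tcp_pos'],o['joints'])"
```

```text
[0.47415924 0.01441814 0.28062095] [-0.17312436  0.31608884  0.11027822  1.92531128 -0.04337727  0.90190217
 -1.83819525]
```

>>> servo_tool([
  {"claw": -1, "travel": [0, 5, 0], "turn": 0},
  {"claw": -1, "travel": [-1, 10, 0], "turn": 0},
  {"claw": -1, "travel": [-1, 15, 0], "turn": 0},
  {"claw": -1, "travel": [-2, 20, 0], "turn": 0},
  {"claw": -1, "travel": [-2, 25, 0], "turn": 0},
  {"claw": -1, "travel": [-3.2, 30, -3], "turn": 0},
  {"claw": -1, "travel": [-3.2, 30, -5], "turn": 0},
  {"claw": -1, "travel": [-3.2, 30, -5], "turn": 0},
  {"claw": -1, "travel": [-3.2, 30, -5], "turn": 0},
])

```text
clock: 3.42
tcp_pos: [0.4435, 0.3119, 0.231]
orientation: [[0.973, -0.23, 0.001], [-0.23, -0.973, -0.001], [0.001, 0.0, -1.0]]
force: [0.1, 0.4, 0.4]
gripper_width: 0.0938
grip_force: 0.0
```

```bash
python3 -c "
from h import *
snap('wrist','w4');o=env.get_obs();print(o['tcp_pos'],o['joints'])
a=load('w3')['color'];b=load('w4')['color']
cv2.imwrite('pics/w34.png',np.hstack([cv2.resize(x[:,160:560],(400,480)) for x in (a,b)]))"
```

```text
[0.44341539 0.312317   0.23133241] [-0.68285022  0.47182988  0.02475608  1.82039343 -0.01390647  0.84815127
 -2.45454372]
```

View pics/w34.png

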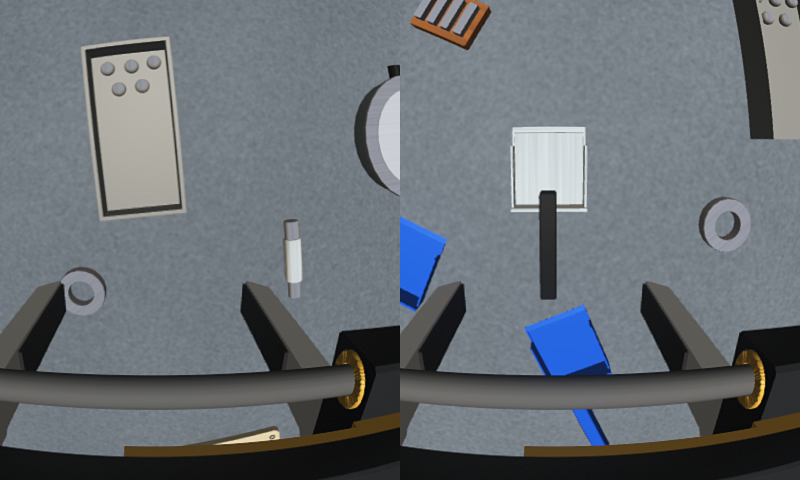

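Wrist views: the bin rim corners in the left panel are at (81,45), (169,37), (187,212) and (100,220). The scoop's bar in the right panel runs from (548,191) to (548,299), parallel to the fingers' plane.

```bash
python3 - <<'E'
from h import *
W=load('w3');V=load('w4');T=load('top0')
P=np.array([atz(W,u+160,v,.05,1) for u,v in [(81,45),(169,37),(187,212),(100,220)]])
c=P.mean(0);ax=P[0]+P[1]-P[2]-P[3];print(P.round(4),c,np.arctan2(ax[1],ax[0]),np.linalg.norm(ax)/2)
f=atz(V,308,191,.097,1);r=atz(V,308,299,.075,1);print('bar',f,r)
g=V['color'][180:305,290:325].max(2)<50;ys,xs=np.where(g);print(xs.min()+290,xs.max()+290,ys.min()+180,ys.max()+180)
L=[atz(V,512-240,128,.001,1),atz(V,586-240,128,.001,1),atz(V,511-240,211,.022,1),atz(V,587-240,211,.022,1)];print(np.round(L,4))
m=(L[0]+L[1])/2; d=L[0]-L[1]; print('lip',m,'yaw',np.arctan2(-d[0],d[1]),np.linalg.norm(d)); y=np.arctan2(-d[0],d[1]);print('grip',m[:2]-.1025*np.array([np.cos(y),np.sin(y)]))
o=env.get_obs();print('tool yaw',np.arctan2(o['orientation'][1,0],o['orientation'][0,0]),o['tcp_pos'])
# fingertips mid check
print(proj(V,o['tcp_pos']+[0,0,-.025],1))
E
```

```text
[[ 0.6754  0.0471  0.05  ]
 [ 0.6615 -0.0435  0.05  ]
 [ 0.4759 -0.0213  0.05  ]
 [ 0.488   0.0705  0.05  ]] [0.57519271 0.01321309 0.05      ] -0.12185406894350129 0.1878859716788244
bar [0.48590893 0.30409924 0.097     ] [0.38880896 0.32776862 0.075     ]
300 315 191 298
[[0.5481 0.3283 0.001 ]
 [0.5305 0.2547 0.001 ]
 [0.467  0.3474 0.022 ]
 [0.4495 0.2739 0.022 ]]
lip [0.53931676 0.2915123  0.001     ] yaw -0.2353022567311508 0.07564114914083832
grip [0.43964126 0.31540884]
tool yaw -0.2321323208204914 [0.44341539 0.312317   0.23133241]
[309.29774367 298.06655406]
```

>>> servo_tool([
  {"claw": -1, "travel": [-0.2, 0.3, -3], "turn": 0},
  {"claw": -1, "travel": [-0.2, 0.3, -6], "turn": 0},
  {"claw": -1, "travel": [-0.2, 0.3, -9], "turn": 0},
  {"claw": -1, "travel": [-0.2, 0.3, -11], "turn": 0},
  {"claw": -1, "travel": [-0.2, 0.3, -13], "turn": 0},
  {"claw": -1, "travel": [-0.2, 0.3, -14], "turn": 0},
  {"claw": -1, "travel": [-0.2, 0.3, -14], "turn": 0},
  {"claw": -1, "travel": [-0.2, 0.3, -14], "turn": 0},
  {"claw": -1, "travel": [-0.2, 0.3, -14], "turn": 0},
])

```text
clock: 4.6
tcp_pos: [0.4404, 0.317, 0.0913]
orientation: [[0.974, -0.227, 0.001], [-0.227, -0.974, 0.001], [0.001, -0.001, -1.0]]
force: [-0.5, -0.4, 0.3]
gripper_width: 0.0943
grip_force: 0.0
```

```bash
python3 - <<'E'
from h import *
V=snap('wrist','w5')
o=env.get_obs();print(o['tcp_pos'],o['force'],o['joints'][6])
im=V['color'];s=snap('side','s5')['color'];s=cv2.resize(s[110:230,180:340],(400,300),interpolation=cv2.INTER_CUBIC)
c=cv2.resize(im[60:360,130:530],(400,300))
cv2.imwrite('pics/v5.png',np.hstack([c,s]))
E
```

```text
[0.44026822 0.31694576 0.09116099] [ 0.01410012 -0.43604014  0.60300744] -2.4598100722477256
```

View pics/v5.png

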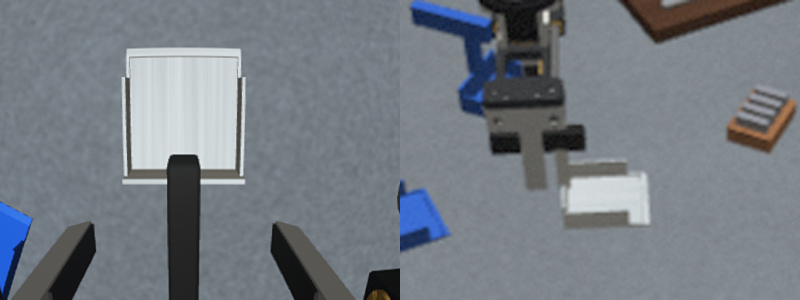

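The bar at (183,230) lies midway between the fingers at (92,230) and (275,230), so I close.

>>> servo_tool([
  {"claw": 1, "travel": [0, 0, 0], "turn": 0},
  {"claw": 1, "travel": [0, 0, 0], "turn": 0},
  {"claw": 1, "travel": [0, 0, 0], "turn": 0},
  {"claw": 1, "travel": [0, 0, 0], "turn": 0},
  {"claw": 1, "travel": [0, 0, 0], "turn": 0},
  {"claw": 1, "travel": [0, 0, 0], "turn": 0},
  {"claw": 1, "travel": [0, 0, 0], "turn": 0},
  {"claw": 1, "travel": [0, 0, 0], "turn": 0},
  {"claw": 1, "travel": [0, 0, 0], "turn": 0},
  {"claw": 1, "travel": [0, 0, 0], "turn": 0},
])

```text
clock: 5.95
tcp_pos: [0.4399, 0.3167, 0.0904]
orientation: [[0.974, -0.227, -0.0], [-0.227, -0.974, -0.0], [-0.0, 0.0, -1.0]]
force: [-0.5, 0.6, -0.4]
gripper_width: 0.0137
grip_force: 30.0
```

```bash
python3 - <<'E'
from h import *
o=env.get_obs();print(o['tcp_pos'],o['force'],o['grip_force'],o['gripper_width'])
V=snap('wrist','w6')
p=cv2.imread('pics/w5.png');print(cv2.absdiff(p[100:250,240:390],V['color'][100:250,240:390]).mean())
E
```

```text
[0.43987054 0.31669104 0.090429  ] [-0.53942238  0.60816276 -0.36431185] 29.99979257583618 0.01367102183412761
8.919688888888889
```

>>> servo_tool([
  {"claw": 1, "travel": [0, 0, 1], "turn": 0},
  {"claw": 1, "travel": [0, 0, 3], "turn": 0},
  {"claw": 1, "travel": [0, 0, 6], "turn": 0},
  {"claw": 1, "travel": [0, 0, 9], "turn": 0},
  {"claw": 1, "travel": [1, -3, 12], "turn": 0.02},
  {"claw": 1, "travel": [1, -7, 12], "turn": 0.03},
  {"claw": 1, "travel": [2, -12, 12], "turn": 0.05},
  {"claw": 1, "travel": [3, -17, 12], "turn": 0.07},
  {"claw": 1, "travel": [4, -22, 12], "turn": 0.09},
  {"claw": 1, "travel": [4.1, -26, 12], "turn": 0.105},
  {"claw": 1, "travel": [4.1, -28.5, 12], "turn": 0.105},
  {"claw": 1, "travel": [4.1, -29, 12], "turn": 0.105},
])

```text
clock: 7.5
tcp_pos: [0.4807, 0.0248, 0.211]
orientation: [[0.992, -0.127, 0.0], [-0.127, -0.992, -0.001], [0.0, 0.001, -1.0]]
force: [-0.3, 1.2, -2.1]
gripper_width: 0.0135
grip_force: 30.0
```

>>> servo_tool([
  {"claw": 1, "travel": [0, 0, 0], "turn": 0},
  {"claw": 1, "travel": [0, 0, 0], "turn": 0},
])

```text
clock: 7.75
tcp_pos: [0.4809, 0.0283, 0.2106]
orientation: [[0.993, -0.122, 0.0], [-0.122, -0.993, 0.001], [0.0, -0.001, -1.0]]
force: [-0.3, 0.5, -1.6]
gripper_width: 0.0137
grip_force: 30.0
```

```bash
python3 - <<'E'
from h import *
o=env.get_obs();print(o['tcp_pos'],o['force'],o['grip_force'],o['gripper_width'],o['orientation'][:2,0])
V=snap('wrist','w7');s=snap('side','s7')['color'];snap('top','t7')
cv2.imwrite('pics/v7.png',np.hstack([cv2.resize(V['color'][0:300,150:450],(500,500)),cv2.resize(s[140:320,240:348],(300,500),interpolation=cv2.INTER_CUBIC)]))
E
```

```text
[0.48094569 0.02826568 0.2105986 ] [-0.2641358   0.51813454 -1.6189719 ] 29.999713003635406 0.013681971972493094 [ 0.99257409 -0.12164153]
```

View pics/v7.png

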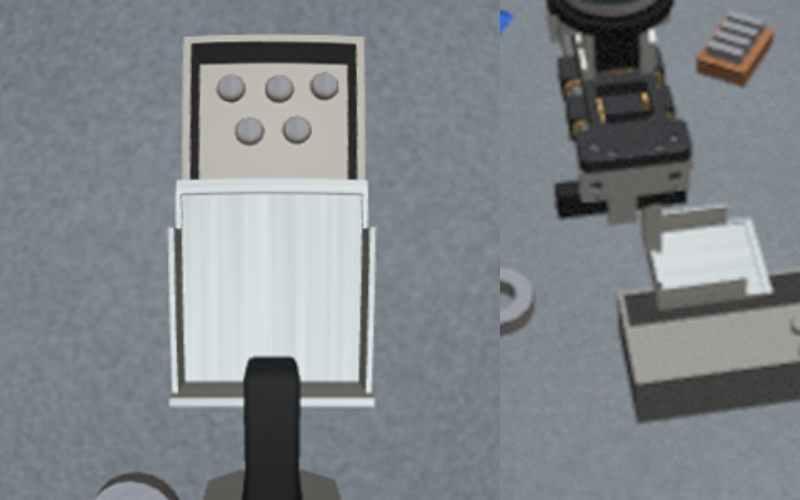

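Held: the pan's lip is at crop (178–368, 182), the bin's far rim at (184–364, 37), and the balls lie in two rows. Next I'll measure the pan relative to the bin, and check that the scoop didn't tilt in the grip.

```bash
python3 - <<'E'
from h import *
o=env.get_obs();V=load('w7');W=load('w6')
k=5/3
px=lambda u,v:(150+u/k,v/k)
a=W['color'];b=V['color']
for (x,y,w,h) in [(250,100,30,30),(345,100,30,30),(245,230,30,20),(350,230,30,20)]:
    r=cv2.matchTemplate(b[y-15:y+h+15,x-15:x+w+15],a[y:y+h,x:x+w],cv2.TM_CCOEFF_NORMED);m=cv2.minMaxLoc(r);print('shift',np.array(m[3])-15,m[1])
z=.12
L=[atz(V,*px(178,182),z,1),atz(V,*px(368,181),z,1)];d=L[0]-L[1];print('lip',L,np.linalg.norm(d),'mid',(L[0]+L[1])/2,'yaw',np.arctan2(-d[0],d[1]))
B=[atz(V,*px(184,37),.05,1),atz(V,*px(364,37),.05,1)];e=B[0]-B[1];print('binfar',B,np.linalg.norm(e),'mid',(B[0]+B[1])/2,np.arctan2(-e[0],e[1]))
for n,p in [('L',(199,66)),('R',(347,64))]: print('floor far',n,atz(V,*px(*p),.01,1))
for p in [(231,88),(279,88),(324,86),(249,131),(297,129)]: print('ball',atz(V,*px(*p),.018,1))
t=o['tcp_pos'];R=np.array([.9926,-.1216]);print('lip pred',t[:2]+.1025*R)
E
```

```text
shift [0 0] 0.8199903964996338
shift [0 0] 0.8119485974311829
shift [0 0] 0.9954694509506226
shift [0 0] 0.995163083076477
lip [array([0.58712804, 0.05068027, 0.12      ]), array([ 0.57847795, -0.02326931,  0.12      ])] 0.07445377371515655 mid [0.58280299 0.01370548 0.12      ] yaw -0.11644371065169273
binfar [array([0.67348673, 0.04815074, 0.05      ]), array([ 0.66241088, -0.04312983,  0.05      ])] 0.09195008014698 mid [0.6679488  0.00251046 0.05      ] -0.12074818162547522
floor far L [0.6684314  0.04544482 0.01      ]
floor far R [ 0.65943664 -0.03858668  0.01      ]
ball [0.64984591 0.02865783 0.018     ]
ball [0.64634517 0.00229305 0.018     ]
ball [ 0.64491653 -0.02269991  0.018     ]
ball [0.62327263 0.02181474 0.018     ]
ball [ 0.62121286 -0.00459787  0.018     ]
lip pred [0.58262985 0.0153079 ]
```

>>> servo_tool([
  {"claw": 1, "travel": [0, -0.05, -2], "turn": 0},
  {"claw": 1, "travel": [0, -0.05, -4], "turn": 0},
  {"claw": 1, "travel": [0, -0.05, -6], "turn": 0},
  {"claw": 1, "travel": [0, -0.05, -8], "turn": 0},
  {"claw": 1, "travel": [0, -0.05, -9], "turn": 0},
  {"claw": 1, "travel": [0, -0.05, -10], "turn": 0},
  {"claw": 1, "travel": [0, -0.05, -10.6], "turn": 0},
  {"claw": 1, "travel": [0, -0.05, -10.6], "turn": 0},
  {"claw": 1, "travel": [0, -0.05, -10.8], "turn": 0},
  {"claw": 1, "travel": [0, -0.05, -10.9], "turn": 0},
  {"claw": 1, "travel": [0, -0.05, -11], "turn": 0},
  {"claw": 1, "travel": [0, -0.05, -11], "turn": 0},
])

```text
clock: 9.4
tcp_pos: [0.4809, 0.0262, 0.1005]
orientation: [[0.992, -0.124, 0.0], [-0.124, -0.992, 0.0], [0.0, -0.0, -1.0]]
force: [-0.0, -0.5, -1.1]
gripper_width: 0.014
grip_force: 30.0
```

```bash
python3 - <<'E'
from h import *
o=env.get_obs();print(o['tcp_pos'],o['force'],o['grip_force'],o['orientation'][:2,0])
E
```

```text
[0.48091165 0.02618383 0.10049777] [-0.02417305 -0.46120757 -1.13305744] 29.999695122241974 [ 0.99229092 -0.12393035]
```

>>> servo_tool([
  {"claw": 1, "travel": [0, 0, -0.05], "turn": 0},
  {"claw": 1, "travel": [0, 0, -0.1], "turn": 0},
  {"claw": 1, "travel": [0, 0, -0.1], "turn": 0},
])

```text
clock: 9.78
tcp_pos: [0.4809, 0.0262, 0.1004]
orientation: [[0.992, -0.124, 0.0], [-0.124, -0.992, 0.0], [0.0, -0.0, -1.0]]
force: [-2.5, -0.2, 8.1]
gripper_width: 0.0137
grip_force: 30.0
```

>>> servo_tool([
  {"claw": 1, "travel": [0.5, -0.06, 0.03], "turn": 0},
  {"claw": 1, "travel": [1.1, -0.14, 0.04], "turn": 0},
  {"claw": 1, "travel": [1.8, -0.22, 0.04], "turn": 0},
  {"claw": 1, "travel": [2.5, -0.31, 0.04], "turn": 0},
  {"claw": 1, "travel": [3.2, -0.4, 0.04], "turn": 0},
  {"claw": 1, "travel": [3.9, -0.48, 0.04], "turn": 0},
  {"claw": 1, "travel": [4.6, -0.57, 0.04], "turn": 0},
  {"claw": 1, "travel": [5.3, -0.66, 0.04], "turn": 0},
  {"claw": 1, "travel": [5.8, -0.72, 0.04], "turn": 0},
])

```text
clock: 10.9
tcp_pos: [0.5337, 0.0194, 0.1002]
orientation: [[0.992, -0.123, -0.01], [-0.124, -0.992, 0.0], [-0.01, 0.001, -1.0]]
force: [-11.8, 1.4, 15.4]
gripper_width: 0.0139
grip_force: 30.0
```

```bash
python3 - <<'E'
from h import *
o=env.get_obs();print(o['tcp_pos'],o['force'],o['grip_force'],o['orientation'][:2,0])
V=snap('wrist','w8')
cv2.imwrite('pics/v8.png',cv2.resize(V['color'][20:260,190:430],(600,600),interpolation=cv2.INTER_CUBIC))
E
```

```text
[0.53370565 0.01941721 0.10018799] [-11.78773809   1.37177121  15.42422581] 30.002842247486115 [ 0.99229178 -0.12350253]
```

View pics/v8.png

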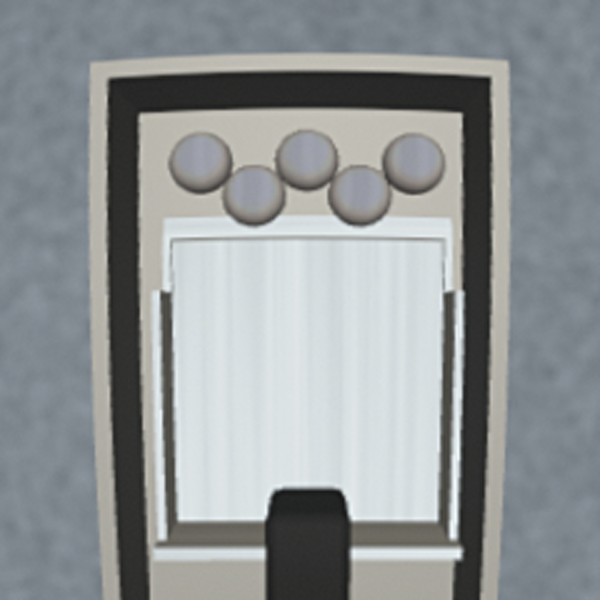

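The balls sit at crop (200,162), (306,160), (413,162), (253,195) and (359,195), just ahead of the lip at y≈218. I'll ease the downward press and push on slowly.

>>> servo_tool([
  {"claw": 1, "travel": [0, 0, 0.03], "turn": 0},
  {"claw": 1, "travel": [0.2, -0.02, 0.04], "turn": 0},
  {"claw": 1, "travel": [0.5, -0.06, 0.04], "turn": 0},
  {"claw": 1, "travel": [0.8, -0.1, 0.04], "turn": 0},
  {"claw": 1, "travel": [1.1, -0.14, 0.04], "turn": 0},
  {"claw": 1, "travel": [1.4, -0.17, 0.04], "turn": 0},
  {"claw": 1, "travel": [1.7, -0.21, 0.04], "turn": 0},
  {"claw": 1, "travel": [2, -0.25, 0.04], "turn": 0},
])

```text
clock: 11.95
tcp_pos: [0.5506, 0.0174, 0.1003]
orientation: [[0.992, -0.123, -0.017], [-0.123, -0.992, 0.001], [-0.017, 0.002, -1.0]]
force: [-20.3, 1.9, 19.9]
gripper_width: 0.0137
grip_force: 30.0
```

```bash
cat > chk.py <<'E'
from h import *
import sys
n=sys.argv[1]
o=env.get_obs();print(o['tcp_pos'],o['force'],o['grip_force'],o['orientation'][:,0],o['orientation'][:,2])
V=snap('wrist',n);a=V['color'];g=cv2.cvtColor(a,cv2.COLOR_BGR2GRAY)
# balls: bluish-grey discs (b>r) in ROI
h=cv2.cvtColor(a,cv2.COLOR_BGR2HSV)[20:260,190:430]
c=cv2.HoughCircles(cv2.resize(g[20:260,190:430],None,fx=3,fy=3,interpolation=cv2.INTER_CUBIC),cv2.HOUGH_GRADIENT,1,30,param1=80,param2=18,minRadius=28,maxRadius=46)
if c is not None:
    for u,v,r in c[0]:
        X=atz(V,190+u/3,20+v/3,.022 if len(sys.argv)<3 else float(sys.argv[2]),1); R=o['orientation'][:2,:2]; print('px',round(190+u/3),round(20+v/3),round(r/3,1),'in scoop x,y',np.round((R.T@(X-o['tcp_pos'])[:2])*[1,-1]*1000-[55,0]))
# template of scoop vs w6
b=load('w6')['color']
for (x,y,w,hh) in [(245,230,30,20),(350,230,30,20)]:
    m=cv2.minMaxLoc(cv2.matchTemplate(a[y-15:y+hh+15,x-15:x+w+15],b[y:y+hh,x:x+w],cv2.TM_CCOEFF_NORMED));print('shift',np.array(m[3])-15,round(m[1],2))
E
python3 chk.py w9
```

```text
[0.55063307 0.0174329  0.10026849] [-20.29309824   1.94784111  19.8718194 ] 30.003813207149506 [ 0.99223554 -0.12323697 -0.0167713 ] [-1.68298147e-02  5.66263735e-04 -9.99858208e-01]
px 262 98 12.8 in scoop x,y [52. 30.]
px 313 98 12.9 in scoop x,y [51. -2.]
px 338 98 12.1 in scoop x,y [ 51. -17.]
px 287 97 11.4 in scoop x,y [52. 14.]
px 364 99 12.4 in scoop x,y [ 51. -33.]
shift [0 0] 0.72
shift [0 0] 0.77
```

All five balls are in one row against the end wall, just ahead of the lip. I'll push on slowly with a lighter press.

>>> servo_tool([
  {"claw": 1, "travel": [0, 0, 0.06], "turn": 0},
  {"claw": 1, "travel": [0.2, -0.02, 0.06], "turn": 0},
  {"claw": 1, "travel": [0.4, -0.05, 0.06], "turn": 0},
  {"claw": 1, "travel": [0.6, -0.07, 0.06], "turn": 0},
  {"claw": 1, "travel": [0.8, -0.1, 0.06], "turn": 0},
  {"claw": 1, "travel": [1, -0.12, 0.06], "turn": 0},
])

```text
clock: 12.75
tcp_pos: [0.5626, 0.0159, 0.1003]
orientation: [[0.992, -0.123, -0.013], [-0.123, -0.992, 0.0], [-0.013, 0.001, -1.0]]
force: [-16.9, 2.9, 14.1]
gripper_width: 0.0139
grip_force: 30.0
```

```bash
python3 chk.py w10
```

```text
[0.56264483 0.01592225 0.1003261 ] [-16.86722703   2.90181947  14.09030132] 30.002498030662537 [ 0.99226116 -0.12346737 -0.01317551] [-1.32343645e-02  3.43461517e-04 -9.99912363e-01]
px 338 144 12.8 in scoop x,y [ 23. -17.]
px 268 123 12.8 in scoop x,y [36. 26.]
px 287 142 11.8 in scoop x,y [24. 14.]
px 360 124 11.4 in scoop x,y [ 36. -30.]
px 313 150 13.6 in scoop x,y [19. -2.]
shift [0 0] 0.71
shift [0 0] 0.77
```

>>> servo_tool([
  {"claw": 1, "travel": [-0.2, 0.02, 0], "turn": 0},
  {"claw": 1, "travel": [-0.2, 0.02, 0], "turn": 0},
  {"claw": 1, "travel": [-0.2, 0.02, 0], "turn": 0},
  {"claw": 1, "travel": [-0.2, 0.02, 0], "turn": 0},
])

```text
clock: 13.3
tcp_pos: [0.5625, 0.0159, 0.1003]
orientation: [[0.992, -0.124, -0.009], [-0.124, -0.992, 0.0], [-0.009, 0.001, -1.0]]
force: [-10.4, 1.7, 7.0]
gripper_width: 0.0138
grip_force: 30.0
```

```bash
python3 chk.py w11; python3 -c "
import cv2;a=cv2.imread('pics/w11.png');cv2.imwrite('pics/v11.png',cv2.resize(a[20:260,190:430],(600,600),interpolation=cv2.INTER_CUBIC))"
```

```text
[0.56247316 0.01592162 0.10027798] [-10.44986059   1.65698334   6.96255295] 30.000851154327393 [ 0.99228845 -0.12360937 -0.00918445] [-9.22795491e-03  2.20574897e-04 -9.99957397e-01]
px 288 143 12.8 in scoop x,y [24. 14.]
px 313 151 10.7 in scoop x,y [19. -2.]
px 268 123 12.4 in scoop x,y [36. 26.]
px 338 142 11.5 in scoop x,y [ 24. -17.]
px 359 124 11.4 in scoop x,y [ 36. -30.]
shift [0 0] 0.71
shift [0 0] 0.76
```

View pics/v11.png

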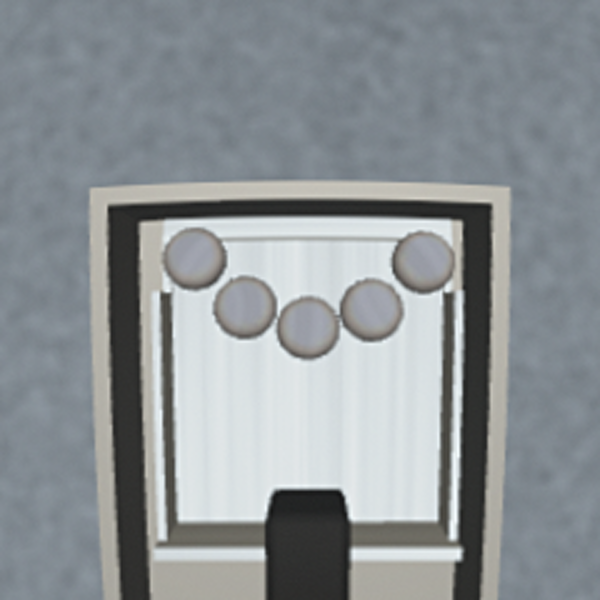

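All five balls are inside the pan, at crop (194,259), (246,307), (307,328), (371,310) and (422,262). The outer two rest in the front corners behind the crest. I'll unload the push, then lift gently.

>>> servo_tool([
  {"claw": 1, "travel": [-0.15, 0.02, 0.01], "turn": 0},
  {"claw": 1, "travel": [-0.3, 0.04, 0.02], "turn": 0},
  {"claw": 1, "travel": [-0.45, 0.06, 0.04], "turn": 0},
  {"claw": 1, "travel": [-0.55, 0.07, 0.06], "turn": 0},
  {"claw": 1, "travel": [-0.65, 0.08, 0.09], "turn": 0},
  {"claw": 1, "travel": [-0.7, 0.09, 0.14], "turn": 0},
  {"claw": 1, "travel": [-0.75, 0.09, 0.25], "turn": 0},
  {"claw": 1, "travel": [-0.75, 0.09, 0.4], "turn": 0},
  {"claw": 1, "travel": [-0.75, 0.09, 0.6], "turn": 0},
  {"claw": 1, "travel": [-0.75, 0.09, 0.8], "turn": 0},
])

```text
clock: 14.6
tcp_pos: [0.5595, 0.0164, 0.1091]
orientation: [[0.992, -0.124, 0.0], [-0.124, -0.992, -0.0], [0.0, 0.0, -1.0]]
force: [-0.3, -0.1, -2.5]
gripper_width: 0.014
grip_force: 30.0
```

```bash
python3 chk.py w12 0.03
```

```text
[0.55950147 0.01637361 0.10908147] [-0.28160971 -0.09854505 -2.50515564] 29.999442994594574 [ 9.92301059e-01 -1.23848842e-01  2.71186686e-04] [ 2.67799074e-04 -4.40001780e-05 -9.99999963e-01]
px 288 144 12.9 in scoop x,y [24. 14.]
px 314 152 12.5 in scoop x,y [19. -2.]
px 359 125 12.6 in scoop x,y [ 36. -30.]
px 268 124 12.4 in scoop x,y [37. 26.]
px 338 143 11.4 in scoop x,y [ 24. -17.]
shift [0 1] 0.7
shift [0 1] 0.76
```

All five are aboard; the weight rose by 0.9 N. Lifting.

>>> servo_tool([
  {"claw": 1, "travel": [0, 0, 0.3], "turn": 0},
  {"claw": 1, "travel": [0, 0, 0.8], "turn": 0},
  {"claw": 1, "travel": [0, 0, 1.6], "turn": 0},
  {"claw": 1, "travel": [0, 0, 2.7], "turn": 0},
  {"claw": 1, "travel": [0, 0, 4], "turn": 0},
  {"claw": 1, "travel": [0, 0, 5.5], "turn": 0},
  {"claw": 1, "travel": [0, 0, 7], "turn": 0},
  {"claw": 1, "travel": [0, 0, 8.5], "turn": 0},
  {"claw": 1, "travel": [0, 0, 10], "turn": 0},
  {"claw": 1, "travel": [0, 0, 11.2], "turn": 0},
  {"claw": 1, "travel": [0, 0, 11.9], "turn": 0},
  {"claw": 1, "travel": [0, 0, 12.2], "turn": 0},
])

```text
clock: 16.15
tcp_pos: [0.5594, 0.0164, 0.2312]
orientation: [[0.992, -0.124, 0.0], [-0.124, -0.992, -0.0], [0.0, -0.0, -1.0]]
force: [-0.5, 0.5, -2.7]
gripper_width: 0.0139
grip_force: 30.0
```

>>> servo_tool([
  {"claw": 1, "travel": [0, 0, 0], "turn": 0},
  {"claw": 1, "travel": [0, 0, 0], "turn": 0},
  {"claw": 1, "travel": [0, 0, 0], "turn": 0},
])

```text
clock: 16.52
tcp_pos: [0.5592, 0.0164, 0.2305]
orientation: [[0.992, -0.124, -0.001], [-0.124, -0.992, -0.0], [-0.001, 0.0, -1.0]]
force: [-0.2, 0.2, -1.2]
gripper_width: 0.0139
grip_force: 30.0
```

```bash
python3 chk.py w13 0.15
```

```text
[0.55917364 0.01636605 0.23048683] [-0.15116153  0.22876497 -1.18130932] 29.99946355819702 [ 9.92290145e-01 -1.23934263e-01 -7.52851745e-04] [-7.66101219e-04 -5.92505041e-05 -9.99999705e-01]
px 288 144 12.7 in scoop x,y [24. 14.]
px 313 152 10.8 in scoop x,y [19. -2.]
px 269 124 11.8 in scoop x,y [36. 26.]
px 359 125 11.8 in scoop x,y [ 36. -30.]
px 338 144 12.4 in scoop x,y [ 24. -18.]
shift [0 1] 0.88
shift [0 1] 0.9
```

>>> servo_tool([
  {"claw": 1, "travel": [-0.05, -0.15, 0], "turn": 0},
  {"claw": 1, "travel": [-0.15, -0.5, 0], "turn": 0},
  {"claw": 1, "travel": [-0.3, -1, 0], "turn": 0},
  {"claw": 1, "travel": [-0.5, -1.7, 0], "turn": 0},
  {"claw": 1, "travel": [-0.78, -2.6, 0], "turn": 0},
  {"claw": 1, "travel": [-1.11, -3.7, 0], "turn": 0},
  {"claw": 1, "travel": [-1.5, -5, 0], "turn": 0},
  {"claw": 1, "travel": [-1.95, -6.5, 0], "turn": 0},
  {"claw": 1, "travel": [-2.4, -8, 0], "turn": 0},
  {"claw": 1, "travel": [-2.85, -9.5, 0], "turn": 0},
  {"claw": 1, "travel": [-3.3, -11, 0], "turn": 0},
  {"claw": 1, "travel": [-3.75, -12.5, 0], "turn": 0},
])

```text
clock: 18.08
tcp_pos: [0.5216, -0.1097, 0.2309]
orientation: [[0.992, -0.124, 0.0], [-0.124, -0.992, -0.0], [0.0, 0.0, -1.0]]
force: [0.2, 0.6, -2.3]
gripper_width: 0.0137
grip_force: 30.0
```

>>> servo_tool([
  {"claw": 1, "travel": [-0.45, -1.5, 0], "turn": 0},
  {"claw": 1, "travel": [-0.9, -3, 0], "turn": 0},
  {"claw": 1, "travel": [-1.35, -4.5, 0], "turn": 0},
  {"claw": 1, "travel": [-1.8, -6, 0], "turn": 0},
  {"claw": 1, "travel": [-2.25, -7.5, 0], "turn": 0},
  {"claw": 1, "travel": [-2.7, -9, 0], "turn": 0},
  {"claw": 1, "travel": [-3.15, -10.5, 0], "turn": 0},
  {"claw": 1, "travel": [-3.6, -12, 0], "turn": 0},
  {"claw": 1, "travel": [-4.05, -13.5, 0], "turn": 0},
  {"claw": 1, "travel": [-4.5, -15, 0], "turn": 0},
  {"claw": 1, "travel": [-4.9, -16.3, 0], "turn": 0},
  {"claw": 1, "travel": [-5.2, -17.4, 0], "turn": 0},
])

```text
clock: 19.58
tcp_pos: [0.4696, -0.2835, 0.2309]
orientation: [[0.992, -0.124, 0.0], [-0.124, -0.992, 0.0], [0.0, -0.0, -1.0]]
force: [-0.0, -0.4, -1.4]
gripper_width: 0.0139
grip_force: 30.0
```

>>> servo_tool([
  {"claw": 1, "travel": [-0.3, -0.95, 0], "turn": 0},
  {"claw": 1, "travel": [-0.55, -1.75, 0], "turn": 0},
  {"claw": 1, "travel": [-0.75, -2.4, 0], "turn": 0},
  {"claw": 1, "travel": [-0.95, -2.95, 0], "turn": 0},
  {"claw": 1, "travel": [-1.1, -3.4, 0], "turn": 0},
  {"claw": 1, "travel": [-1.2, -3.7, 0], "turn": 0},
  {"claw": 1, "travel": [-1.25, -3.9, 0], "turn": 0},
  {"claw": 1, "travel": [-1.3, -4, 0], "turn": 0},
  {"claw": 1, "travel": [-1.3, -4, 0], "turn": 0},
  {"claw": 1, "travel": [-1.3, -4, 0], "turn": 0},
  {"claw": 1, "travel": [-1.3, -4, 0], "turn": 0},
])

```text
clock: 20.95
tcp_pos: [0.457, -0.3225, 0.2309]
orientation: [[0.992, -0.124, 0.0], [-0.124, -0.992, 0.0], [0.0, -0.0, -1.0]]
force: [-1.3, 0.9, -2.4]
gripper_width: 0.0139
grip_force: 30.0
```

```bash
python3 chk.py w14 0.15; python3 - <<'E'
from h import *
T=snap('top','t14');V=load('w14');o=env.get_obs();t=o['tcp_pos'];R=o['orientation'][:,0]
pan=t+.058*R;print('pan',pan,'clock',o['clock'],'dq',abs(o['dq']).max())
# stage circle in top start view, fit the ring
g=cv2.cvtColor(load('top0')['color'],cv2.COLOR_BGR2GRAY)[205:300,410:510]
c=cv2.HoughCircles(cv2.resize(g,None,fx=3,fy=3),cv2.HOUGH_GRADIENT,1,60,param1=80,param2=25,minRadius=60,maxRadius=110)
for u,v,r in c[0]: print('stage',atz(T,410+u/3,205+v/3,.04),r/3)
E
```

```text
[ 0.45696748 -0.32250315  0.23089368] [-1.28045909  0.86573037 -2.44232887] 29.999420642852783 [ 9.92320052e-01 -1.23696848e-01  6.10979679e-05] [ 6.37996329e-05  1.78799000e-05 -9.99999998e-01]
px 313 152 12.8 in scoop x,y [19. -1.]
px 286 144 11.7 in scoop x,y [24. 15.]
px 268 125 12.8 in scoop x,y [36. 27.]
px 359 126 12.8 in scoop x,y [ 35. -31.]
px 338 144 11.5 in scoop x,y [ 24. -18.]
shift [0 1] 0.98
shift [0 1] 0.98
pan [ 0.51450758 -0.32972847  0.23088165] clock 21.05 dq 0.0012645166347529885
stage [ 0.51319303 -0.32870567  0.04      ] 23.933334
```

```bash
python3 -c "
from station import job_done
print(job_done())"
```

```text
the job is handed in; nothing more can be done
None
```

The job is handed in at about 21 s: the scoop is held still and level with all five balls in its pan, about 1 mm from the measured stage centre and 100 mm above the stage top. The verdict was not shown.

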